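# Muffins under the grill

## Task

Get the muffins ready for grilling: put those that are keeping warm on top of the grill into the tray with the others and spread the heap into one even layer, every muffin lying flat on the tray floor with about a centimetre or more of space to each of its neighbours. Then slide the tray by its handle under the hood of the grill, fully home against the stop, with the muffins still spread out, and only then switch the grill on by pushing the lever all the way over, away from you. Leave the other things on the worktop where they are.

Things in the scene. Friction and masses are not known exactly. Their poses are not given: they have to be found in the camera images.
- tray_handle (a point): Middle of the tray's handle: a straight black bar, 13 mm thick and 130 mm long, parallel to the tray's x axis, 40 mm above the worktop, 80 mm beyond the tray's left (+y) wall; two struts carry it 55 mm to either side; between them it can be pinched from above across its thickness.
- tray: Loose flat aluminium grill tray, 240 mm (its x) by 270 mm (its y), walls 18 mm high and 5 mm thick, floor 5 mm thick, 0.4 to 0.85 kg. Origin: centre of its underside. Handle at its +y end: at (0, 215, 40) mm in the tray's frame. It slides on the worktop.
- tray_floor (a point): Centre of the upper face of the tray's floor (5 mm above the tray's origin, same axes); the inside is 230 mm (x) by 260 mm (y).
- grill: Fixed steel countertop grill: a hood on four posts over a lane on the worktop, open at its left (+y) end. Origin: on the worktop, where the tray's origin lies when the tray is fully home against the stop bar across the -y end; the two frames then coincide. Guide rails 26 mm high stand at x = +-128 mm, so the tray has 8 mm to spare on each side.
- grill_mouth (a point): Middle of the lane's mouth, on the worktop at (0, 168, 0) mm in the grill's frame, same axes. From here to y = 125 mm the two guide rails narrow from a 30 mm wider lane to its width of 256 mm.
- grill_hood_edge (a point): Middle of the hood's lower left edge, at (0, 115, 72) mm in the grill's frame. The hood spans y = -155 to 115 mm, x = +-156 mm; underside 72 mm, top 122 mm above the worktop, edged by a 13 mm high wire at the rear and sides. A single layer of muffins in the tray (top at 45 mm) passes under it, stacked ones (85 mm) do not.
- grill_lever (a joint): The grill's power lever on top of the hood, rad: 0 = off, leaning towards the grill's -x side (the robot); 1.0 = fully on, leaning to +x (away from the robot). Stiff: it stays where it is left. It starts between 0 and 0.15.
- grill_lever_tip (a point): Ball at the lever's tip, 26 mm across, on a stick 80 mm long. It pivots about a line parallel to the grill's y axis through (0, 40, 144) mm in the grill's frame; its low housing reaches 35 mm to either side in x and up to 157 mm above the worktop. Upright half-way through its swing.
- muffin1_mid (a point): Centre of an English muffin, half-way up: a firm flat-topped disc 60 mm in diameter and 40 mm high, 70 g, z along its axis. Starts in the heap in the tray.
- muffin2_mid (a point): Centre of another muffin, same size. Starts in the heap in the tray.
- muffin3_mid (a point): Centre of another muffin, same size. Starts in the heap in the tray.
- muffin4_mid (a point): Centre of another muffin, same size. Starts in the heap in the tray, or is absent.
- muffin5_mid (a point): Centre of another muffin, same size. Starts on top of the grill's hood, or is absent.
- muffin6_mid (a point): Centre of another muffin, same size. Starts on top of the grill's hood, or is absent.
- mug_1: Bystander, a white mug, 91 mm high, standing at the back of the worktop; origin: centre of its underside. To be left alone.
- tin_2: Bystander, a flat tin, 86 mm across, 40 mm high, standing at the back of the worktop; origin: centre of its underside. To be left alone.
- spice_jar: Bystander, a spice jar with green cap, 42 mm across, 99 mm high, standing at the back of the worktop; origin: centre of its underside. To be left alone.
Mind the look-alikes: they are no part of the job. Leave any yellow look-alike of the part that bears muffin2_mid alone.

How it is judged:
On the way, in this order (a step that is already met when the one before it is completed fails the run):
1. the muffins lie in one spread-out layer in the tray, which is still outside the grill (z of muffin1_mid in the frame of tray_floor between 0.012 and 0.028 m and x of muffin1_mid in the frame of tray_floor between -0.12 and 0.12 m and y of muffin1_mid in the frame of tray_floor between -0.135 and 0.135 m and z of muffin2_mid in the frame of tray_floor between 0.012 and 0.028 m and x of muffin2_mid in the frame of tray_floor between -0.12 and 0.12 m and y of muffin2_mid in the frame of tray_floor between -0.135 and 0.135 m and z of muffin3_mid in the frame of tray_floor between 0.012 and 0.028 m and x of muffin3_mid in the frame of tray_floor between -0.12 and 0.12 m and y of muffin3_mid in the frame of tray_floor between -0.135 and 0.135 m and z of muffin4_mid in the frame of tray_floor between 0.012 and 0.028 m and x of muffin4_mid in the frame of tray_floor between -0.12 and 0.12 m and y of muffin4_mid in the frame of tray_floor between -0.135 and 0.135 m and z of muffin5_mid in the frame of tray_floor between 0.012 and 0.028 m and x of muffin5_mid in the frame of tray_floor between -0.12 and 0.12 m and y of muffin5_mid in the frame of tray_floor between -0.135 and 0.135 m and z of muffin6_mid in the frame of tray_floor between 0.012 and 0.028 m and x of muffin6_mid in the frame of tray_floor between -0.12 and 0.12 m and y of muffin6_mid in the frame of tray_floor between -0.135 and 0.135 m and horizontal distance between muffin1_mid and muffin2_mid above 0.068 m and horizontal distance between each of muffin1_mid, muffin2_mid and muffin3_mid above 0.068 m and horizontal distance between each of muffin1_mid, muffin2_mid, muffin3_mid and muffin4_mid above 0.068 m and horizontal distance between each of muffin1_mid, muffin2_mid, muffin3_mid, muffin4_mid and muffin5_mid above 0.068 m and horizontal distance between each of muffin1_mid, muffin2_mid, muffin3_mid, muffin4_mid, muffin5_mid and muffin6_mid above 0.068 m and y of tray in the frame of grill above 0.15 m), for 0.2 s.
2. the tray is fully home under the hood, with the grill still off (y of tray in the frame of grill between -0.01 and 0.01 m and x of tray in the frame of grill between -0.015 and 0.015 m and height (world z) of tray below 0.008 m and angle between the y axis of tray and the y axis of grill, either way round below 0.1 rad and value of joint grill_lever below 0.5 rad), for 0.2 s.
3. the lever is over (value of joint grill_lever above 0.85 rad), for 0.2 s.
At the end, for the whole second after the job is handed in: All muffins lie flat on the tray floor (centres 12 to 28 mm above it, inside the walls), any two centres at least 68 mm apart; the tray is home in the grill within 10 mm lengthwise and 15 mm sideways, flat and at rest; the lever is beyond 0.85 rad (z of muffin1_mid in the frame of tray_floor between 0.012 and 0.028 m and x of muffin1_mid in the frame of tray_floor between -0.12 and 0.12 m and y of muffin1_mid in the frame of tray_floor between -0.135 and 0.135 m and z of muffin2_mid in the frame of tray_floor between 0.012 and 0.028 m and x of muffin2_mid in the frame of tray_floor between -0.12 and 0.12 m and y of muffin2_mid in the frame of tray_floor between -0.135 and 0.135 m and z of muffin3_mid in the frame of tray_floor between 0.012 and 0.028 m and x of muffin3_mid in the frame of tray_floor between -0.12 and 0.12 m and y of muffin3_mid in the frame of tray_floor between -0.135 and 0.135 m and z of muffin4_mid in the frame of tray_floor between 0.012 and 0.028 m and x of muffin4_mid in the frame of tray_floor between -0.12 and 0.12 m and y of muffin4_mid in the frame of tray_floor between -0.135 and 0.135 m and z of muffin5_mid in the frame of tray_floor between 0.012 and 0.028 m and x of muffin5_mid in the frame of tray_floor between -0.12 and 0.12 m and y of muffin5_mid in the frame of tray_floor between -0.135 and 0.135 m and z of muffin6_mid in the frame of tray_floor between 0.012 and 0.028 m and x of muffin6_mid in the frame of tray_floor between -0.12 and 0.12 m and y of muffin6_mid in the frame of tray_floor between -0.135 and 0.135 m and horizontal distance between muffin1_mid and muffin2_mid above 0.068 m and horizontal distance between each of muffin1_mid, muffin2_mid and muffin3_mid above 0.068 m and horizontal distance between each of muffin1_mid, muffin2_mid, muffin3_mid and muffin4_mid above 0.068 m and horizontal distance between each of muffin1_mid, muffin2_mid, muffin3_mid, muffin4_mid and muffin5_mid above 0.068 m and horizontal distance between each of muffin1_mid, muffin2_mid, muffin3_mid, muffin4_mid, muffin5_mid and muffin6_mid above 0.068 m and y of tray in the frame of grill between -0.01 and 0.01 m and x of tray in the frame of grill between -0.015 and 0.015 m and height (world z) of tray below 0.008 m and angle between the y axis of tray and the y axis of grill, either way round below 0.1 rad and value of joint grill_lever above 0.85 rad and linear speed of tray below 0.01 m/s); the robot touches nothing.
It fails at once if the mug, the tin or the spice jar is shifted by more than 30 mm (distance of any of mug_1, tin_2, spice_jar from where it was at the start of the episode above 0.03 m).
Of muffin4, muffin5, muffin6 only 2 to 3 are there at a start; the rules pass over those that are not, and their reading is None.
At some moment in a run one of muffin1, muffin2, muffin3 may be knocked a few centimetres aside while the robot is not near it.
Once in a run the grip may slacken for a moment while it holds something.
It also fails if it takes over 210 s, if anything falls off the work surface, if the arm or the gripper's body presses on something with over 40 N, if the wrist force passes 120 N, or if a joint passes its speed limit or range.

## Robot

A 6-joint arm with a two-finger parallel gripper is mounted at the origin on a cart in front of the work surface, level with it; the furniture and walls round the work are solid. World frame = base frame: x ahead of the robot, y to its left, z up, the work surface at z = 0. Lengths are in m, angles in rad, forces in N, time in s.
With the tool pointing down it reaches from about 0.375 to 0.9 m from the base axis. Payload 3.1 kg.
Tool frame: the origin (TCP) lies where the fingers leave the gripper's body, on its centre line; the fingertips stand 70 mm ahead of it and the grasp point (between the pads) lies 51 mm ahead of it; z points along the fingers, y is the line along which they close (so a half turn about z gives the same grasp; the last joint's range is limited). The gripper opens to 87 mm and grips with 3 to 60 N. Pads are 19 mm wide; open, the fingers measure 117 mm over their backs; the gripper's body (75 mm by 190 mm) begins 51 mm behind the grasp point.
Start: joints at [1.03, 0.527, 1.433, -0, 1.181, -0.178], TCP at [0.222, 0.584, 0.292] pointing down, gripper open.
Joint ranges: [-3.08, 3.08], [-0.75, 2.2], [0.22, 2.44], [-1.43, 4.57], [0, 2.65], [-2.85, 2.85]. Speed limits (rad/s): [2.79, 2.79, 3.14, 3.14, 3.14, 3.14].

## Interface

Orientations are given as a unit quaternion [x, y, z, w].
In Python, from rig import robot gives the robot as it stands.
- The arm moves only by the tool send_rows, never from a script. Its argument "deltas" is text: rows parted by semicolons, each of 7 numbers parted by spaces: the shift along the tool's x, y, z in mm, then the turn, a rotation vector about the tool's x, y, z in degrees, then the opening, from 0 (shut) to 1 (fully open). A call has 1 to 10 rows; each row shifts and turns the commanded pose from where the row before left it, along the tool's axes as they then stand; what a row does not reach is not made up. A row lasts 1/8 s, in which the tool goes at most 62.5 mm and 10.7 degrees, less where a joint would pass 70% of its speed; a pose out of reach is approached as far as the arm can. A call is refused whole if a number of a shift passes 62.5 or a number of a turn 10.7, either way. A call with a gripper value outside its range is refused whole. The fingers move at their own pace and stop on an object; "newtons" is the grip in N (left out, the last holds). Time passes only in rows, so rows that do not move let the fingers close. It gives the time, the measured TCP pose, the force, the opening and the grip force at its end, in the units of the state.
- robot.get_obs(): the state, without advancing time (a new reading comes with each control period).
- robot.camera(name): name is "scene" or "top"; returns a dict with "image" (480x640x3 uint8, red, green, blue), "depth" (480x640 float32, m along the optical axis (not along the pixel's ray), 0 where there is no reading), "fovy" (degrees; the focal length in pixels is half the picture's height over the tangent of half this angle, whatever the lens; pixels are square), "cx", "cy" (the principal point, pixels), "k1" (the pictures are not rectified: a ray, as slopes to the right and down, at radius r is drawn at 1 + k1 r^2 times it, then the intrinsics apply), "rvec" (rotation vector, rad) and "tvec" (3), from world to camera coordinates, as OpenCV has them. Camera axes: x right, y down, z forward; pixel columns grow to the right and rows downward; lengths in m; the calibration is good to about 2 mm. A picture is of the moment at which its call begins.
- robot.hand_in(): hands the job in; it is judged then, once.
Trained networks look in the newest picture that a camera, given by its name, has taken for a name from the list of things; names that differ only in an ending like _2 or _b are one class to them, and where a whole thing is asked for, a point or a joint stands for the part that bears it (a point fixed in the world has none). Each returns a list of dicts, best first, with "p" (0 to 1); they miss things now and then, are a little off and sometimes report something else, mostly with a low value. They report only what shows in the picture. A call takes as long as a camera call. They do not tell look-alikes from the thing itself.
- robot.find_in(camera, thing): "box" ([left, top, right, bottom] in pixels, round what is visible of it).
- robot.cut_out(camera, thing): "region" (480x640 bool, what is visible of it) and "box" ([left, top, right, bottom] in pixels, round what is visible of it).
The state is a dict: "time": time; "q": joint angles; "joint_velocities": joint speeds; "joint_torque": joint torques, N m; "position": TCP position; "tool_rot": TCP orientation; "ft_force": force on the tool from outside, world axes, zero at the start; "moment": the same for the moment, N m; "grip_width": finger opening in m; "grip_force": force on a finger pad.
Only numpy, scipy, OpenCV 4.12 (cv2) and the standard library are available. Lean on these libraries where they do the work, as an engineer would, in place of code of your own. Each camera call takes 0.05 s, during which the arm holds its last target. There are 200 camera calls.

## Working session

There is one attempt and no reset: what is moved stays moved. The work goes in short steps, Python scripts to look and compute and a tool call to move; the robot and the scene stay as the last step left them, time stands still between calls to the robot, and variables do not carry over. Pictures are saved under pics/ and viewed, at most 14 in all, crops included, and the job is handed in when it is done.

Besides the shell and the picture viewer there is one more tool, called after ">>>" by a JSON object that holds its "name" and its "arguments", one argument or row to a line. send_rows: Moves the arm, as the interface text tells. Its arguments: {"type":"object","properties":{"deltas":{"type":"string"},"newtons":{"type":"number"}},"required":["deltas"]}

```bash
ls; mkdir -p pics; cat > h.py <<'E'
import numpy as np, cv2
from rig import robot
def cam(n):
    c=robot.camera(n); c['R']=cv2.Rodrigues(np.array(c['rvec'],float))[0]; c['t']=np.array(c['tvec'],float).reshape(3)
    c['f']=240/np.tan(np.radians(c['fovy'])/2); return c
def cloud(c):
    v,u=np.mgrid[0:480,0:640]; K=np.array([[c['f'],0,c['cx']],[0,c['f'],c['cy']],[0,0,1]])
    p=cv2.undistortPoints(np.stack([u,v],-1).reshape(-1,1,2).astype(float),K,np.array([c['k1'],0,0,0.])).reshape(480,640,2)
    d=c['depth'][...,None]; P=np.concatenate([p*d,d],-1)
    W=(P-c['t'])@c['R']; W[c['depth']<=0]=np.nan; return W
def save(c,n): cv2.imwrite('pics/'+n,cv2.cvtColor(c['image'],cv2.COLOR_RGB2BGR))
E
python3 - <<'E'
from h import *
o=robot.get_obs(); print({k:np.round(v,3) for k,v in o.items()})
for n in ('scene','top'):
    c=cam(n); save(c,n+'0.png'); W=cloud(c); np.save('/tmp/'+n+'.npy',W)
    print(n,c['R'].round(2).tolist(),c['t'].round(2))
    for t in ('muffin1_mid','tray','grill','tray_handle','grill_lever','mug_1','tin_2','spice_jar'):
        for r in robot.cut_out(n,t):
            m=r['region']; w=W[m]; w=w[~np.isnan(w[:,0])]
            print(t,round(r['p'],2),np.round(r['box']).astype(int).tolist(),np.median(w,0).round(3) if len(w) else None, np.percentile(w[:,2],95).round(3) if len(w) else None)
E
```

```text
pics
{'time': np.float64(0.0), 'q': array([ 1.03 ,  0.528,  1.434,  0.   ,  1.181, -0.178]), 'joint_velocities': array([ 0.001, -0.001,  0.   ,  0.001, -0.   , -0.001]), 'joint_torque': array([ -0.   , -44.004, -17.659,   0.063,   0.058,  -0.   ]), 'position': array([0.221, 0.584, 0.291]), 'tool_rot': array([ 0.18 ,  0.984, -0.001, -0.   ]), 'ft_force': array([-0.435,  0.165, -0.618]), 'moment': array([ 0.033, -0.016, -0.037]), 'grip_force': np.float64(0.0), 'grip_width': np.float64(0.087)}
scene [[0.45, -0.89, 0.01], [-0.63, -0.33, -0.7], [0.63, 0.32, -0.71]] [-0.29  0.45  0.92]
muffin1_mid 0.66 [225, 254, 248, 279] [0.461 0.143 0.043] 0.047
muffin1_mid 0.31 [390, 267, 402, 285] [ 0.472 -0.26   0.223] 0.231
tray 0.88 [179, 219, 328, 316] [0.534 0.098 0.006] 0.022
tray 0.29 [422, 326, 453, 357] [ 0.405 -0.378  0.16 ] 0.164
grill 0.84 [310, 242, 502, 418] [ 0.445 -0.314  0.121] 0.135
grill 0.3 [392, 269, 403, 289] [ 0.471 -0.26   0.223] 0.231
tray_handle 0.67 [180, 219, 330, 319] [0.534 0.102 0.006] 0.023
grill_lever 0.64 [390, 268, 402, 287] [ 0.473 -0.26   0.223] 0.231
grill_lever 0
[... 457 characters left out ...]
, -0.01, -0.99]] [-0.03  0.6   1.19]
muffin1_mid 0.86 [236, 265, 262, 291] [0.47  0.146 0.045] 0.05
muffin1_mid 0.51 [184, 210, 325, 308] [0.542 0.109 0.007] 0.023
tray 0.78 [181, 212, 324, 307] [0.542 0.105 0.007] 0.021
grill 0.73 [351, 203, 493, 335] [ 0.498 -0.303  0.124] 0.141
tray_handle 0.6 [180, 210, 321, 312] [0.541 0.107 0.007] 0.024
mug_1 0.95 [213, 159, 255, 193] [0.759 0.184 0.04 ] 0.092
tin_2 0.92 [335, 163, 365, 200] [ 0.744 -0.116  0.038] 0.043
tin_2 0.56 [182, 211, 324, 309] [0.542 0.107 0.007] 0.022
tin_2 0.4 [259, 265, 276, 291] [0.47  0.096 0.046] 0.05
spice_jar 0.88 [288, 171, 303, 197] [0.714 0.029 0.097] 0.103
spice_jar 0.25 [258, 266, 275, 290] [0.47  0.097 0.045] 0.05
```

```bash
python3 - <<'E'
import cv2
for n,(a,b,c,d) in {'top':(160,140,520,360),'scene':(150,150,540,440)}.items():
    i=cv2.imread(f'pics/{n}0.png')[b:d,a:c]; cv2.imwrite(f'pics/{n}0c.png',cv2.resize(i,None,fx=2,fy=2,interpolation=cv2.INTER_CUBIC))
E
```

```text
(no output)
```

View pics/top0c.png

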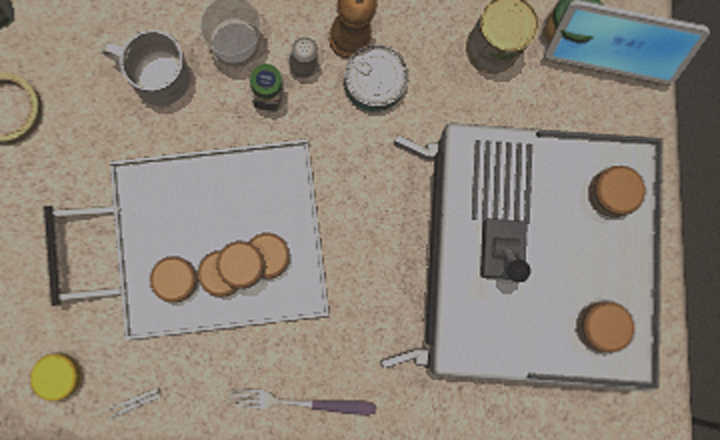

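View pics/scene0c.png

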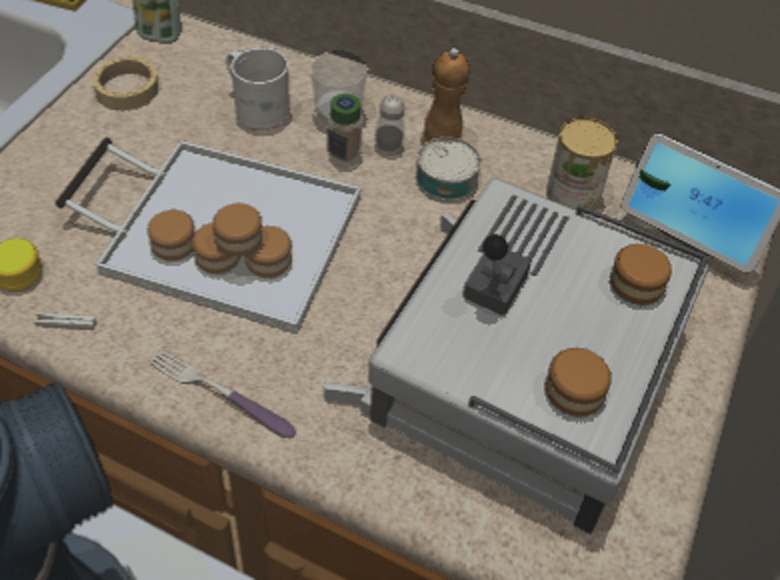

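The pictures (2x crops; crop pixels) show four muffins in the tray at (175,278), (220,273), (240,264, on top) and (268,255). Two more are on the hood at (620,190) and (607,327), and the lever ball is at (516,269).

Things that could be mistaken for a muffin: the yellow puck (55,378), the tin (376,76) and the yellow ring (5,108). I'm choosing the brown ones only.

Next I'll measure the exact poses.

```bash
cat >> h.py <<'E'
def muffins(W,img):
    hsv=cv2.cvtColor(img,cv2.COLOR_RGB2HSV); h=hsv[...,0]; s=hsv[...,1]; z=W[...,2]
    out=[]
    col=(h<20)&(s>90)&(W[...,0]>.3)&(W[...,0]<.66)
    for lo,hi,nm in ((.033,.058,'L1'),(.07,.1,'L2'),(.148,.178,'hood')):
        m=(col&(z>lo)&(z<hi)).astype(np.uint8)
        n,l,st,_=cv2.connectedComponentsWithStats(m)
        for i in range(1,n):
            if st[i,4]<30: continue
            p=W[l==i]; zz=np.median(p[:,2]); p=p[np.abs(p[:,2]-zz)<.012]
            (x,y),r=cv2.minEnclosingCircle(p[:,:2].astype(np.float32))
            out.append((nm,round(x,3),round(y,3),round(zz,3),'r',round(r,3),len(p), 'mean',p[:,:2].mean(0).round(3).tolist()))
    return out
E
python3 - <<'E'
from h import *
for n in ('top','scene'):
    W=np.load(f'/tmp/{n}.npy'); img=cv2.cvtColor(cv2.imread(f'pics/{n}0.png'),cv2.COLOR_BGR2RGB)
    print(n); [print(m) for m in muffins(W,img)]
    x,y,z=W[...,0],W[...,1],W[...,2]
    m=(z>.013)&(z<.028)&(x>.38)&(x<.67)&(y>-.06)&(y<.27)
    print('tray',cv2.minAreaRect(W[m][:,:2].astype(np.float32)), np.nanmedian(z[(x>.5)&(x<.6)&(y>.08)&(y<.15)]), 'table', np.nanmedian(z[(x>.3)&(x<.37)&(y>0)&(y<.1)]))
    m=(z>.03)&(z<.05)&(x>.38)&(x<.67)&(y>.23)&(y<.36)
    print('handle',cv2.minAreaRect(W[m][:,:2].astype(np.float32)),W[m].mean(0))
    m=(z>.11)&(z<.13)&(x>.25)&(x<.7)&(y<-.1)&(y>-.6)
    print('hood',cv2.minAreaRect(W[m][:,:2].astype(np.float32)),np.median(z[m]))
    m=(z>.195)&(z<.26)&(x>.3)&(x<.7)&(y<-.15)&(y>-.4)
    print('ball',W[m].mean(0),W[m][:,2].max(),m.sum(), W[m].min(0),W[m].max(0))
    m=(z>.0)&(z<.03)&(x>.25)&(x<.7)&(y<-.08)&(y>-.2)
    m&=(z>.012)
    print('rails',m.sum(),[ (W[m&(x<.5)].mean(0).round(3),W[m&(x>.5)].mean(0).round(3))])
E
```

```text
top
('L1', 0.502, 0.026, np.float64(0.046), 'r', 0.029, 272, 'mean', [0.504, 0.02])
('L1', 0.478, 0.088, np.float64(0.046), 'r', 0.029, 219, 'mean', [0.473, 0.096])
('L1', 0.469, 0.148, np.float64(0.046), 'r', 0.029, 392, 'mean', [0.469, 0.148])
('L2', 0.488, 0.059, np.float64(0.086), 'r', 0.03, 423, 'mean', [0.487, 0.058])
('hood', 0.578, -0.398, np.float64(0.163), 'r', 0.029, 458, 'mean', [0.577, -0.397])
('hood', 0.415, -0.378, np.float64(0.163), 'r', 0.029, 493, 'mean', [0.416, -0.377])
tray ((0.5244706273078918, 0.1132429838180542), (0.24037402868270874, 0.31078413128852844), 7.486303806304932) 0.00612636081510117 table 0.0017625739874161854
handle ((0.5014858841896057, 0.2841123938560486), (0.12887652218341827, 0.05507047474384308), 7.748814582824707) [0.49877029 0.29801777 0.04283524]
hood ((0.4675517678260803, -0.3826519846916199), (0.4490726590156555, 0.42007532715797424), 2.1250054836273193) 0.12365402312211912
ball [ 0.47579945 -0.25821976  0.22748998] 0.23659039146740693 109 [ 0.46430116 -0.27109127  0.19703747] [ 0.49079213 -0.24750745  0.23659039]
rails 232 [(array([ 0.
[... 439 characters left out ...]
03, 665, 'mean', [0.411, -0.378])
tray ((0.5245544910430908, 0.11765851080417633), (0.24435016512870789, 0.31584325432777405), 7.534271717071533) 0.005265146859612677 table -0.00013940673606930128
handle ((0.5015450716018677, 0.2926256060600281), (0.13249996304512024, 0.047838255763053894), 7.621592044830322) [0.49490515 0.3013971  0.04190777]
hood ((0.46830958127975464, -0.38001155853271484), (0.4469275176525116, 0.41147667169570923), 1.720988154411316) 0.12140592016170013
ball [ 0.47144356 -0.25954323  0.22414421] 0.23260191910741326 131 [ 0.46322769 -0.27099446  0.21178625] [ 0.48455897 -0.24665613  0.23260192]
rails 255 [(array([ 0.367, -0.157,  0.022]), array([ 0.658, -0.15 ,  0.022]))]
```

```bash
python3 - <<'E'
from h import *
from scipy.optimize import minimize
def fitrect(P,w,h,x0):
    # robust: max-extents rectangle fit via percentile extents
    best=None
    for a in np.radians(np.arange(-12,12.01,.25)):
        R=np.array([[np.cos(a),np.sin(a)],[-np.sin(a),np.cos(a)]]); Q=P@R.T
        lo,hi=np.percentile(Q,.7,0),np.percentile(Q,99.3,0); A=np.prod(hi-lo)
        if best is None or A<best[0]: best=(A,np.degrees(a),((lo+hi)/2)@R,hi-lo)
    return best
for n in ('top','scene'):
    W=np.load(f'/tmp/{n}.npy'); x,y,z=W[...,0],W[...,1],W[...,2]
    m=(z>.012)&(z<.03)&(x>.38)&(x<.67)&(y>-.06)&(y<.27)
    c=np.array([.54,.10]); a=np.radians(7.5); ty=np.array([-np.sin(a),np.cos(a)])
    P=W[m][:,:2]; P=P[((P-c)@ty)<.142]
    print(n,'tray',fitrect(P,.24,.27,0))
    m=(z>.03)&(z<.055)&(x>.38)&(x<.67)&(y>.285)&(y<.36); P=W[m][:,:2]
    l=cv2.fitLine(P.astype(np.float32),cv2.DIST_HUBER,0,.01,.01).ravel(); t=(P-l[2:])@l[:2]; print('bar',np.degrees(np.arctan2(l[1],l[0])), l[2:]+l[:2]*(t.min()+t.max())/2, np.ptp(t))
    m=((z>.115)&(z<.130)&(x>.28)&(x<.68)&(y<-.14)&(y>-.52)).astype(np.uint8)
    k,L,st,_=cv2.connectedComponentsWithStats(m); i=1+st[1:,4].argmax(); P=W[L==i][:,:2]
    b=fitrect(P,.312,.27,0); print('hood',b); a=np.radians(b[1]); print('origin',b[2]+.020*np.array([-np.sin(a),np.cos(a)]))
E
```

```text
top tray (np.float64(0.06715477820491084), np.float64(7.250000000000001), array([0.52615147, 0.09826376]), array([0.23955755, 0.28032837]))
bar 5.9570484 [0.49882524 0.30252635] 0.12865591590096948
hood (np.float64(0.07838658488480664), np.float64(-3.7499999999999996), array([ 0.50111349, -0.31827054]), array([0.30224364, 0.25934899]))
origin [ 0.50242155 -0.29831337]
scene tray (np.float64(0.06661231003911557), np.float64(7.75), array([0.52669165, 0.09785591]), array([0.24225875, 0.27496349]))
bar 7.0762577 [0.49981337 0.3054525 ] 0.13254387134158338
hood (np.float64(0.08075654960489259), np.float64(-3.0000000000000004), array([ 0.50097188, -0.32083258]), array([0.30498202, 0.26479118]))
origin [ 0.5020186  -0.30085999]
```

Tray centre is about (0.5265, 0.092) with heading 7.3°. Grill origin is about (0.502, -0.299) with heading -3.3°. The bar position agrees with the tray rectangle, and the lever ball fits its pivot. If I turn the tool to heading 7.3°, its axes match the tray's.

>>> {"name": "send_rows", "arguments": {
  "deltas": "0 0 0 0 0 10.33 1; 0 0 0 0 0 10.33 1; 0 0 0 0 0 10.33 1; 0 0 0 0 0 10.33 1; 0 0 0 0 0 10.33 1; 0 0 0 0 0 10.35 1",
  "newtons": 15
}}

```text
time: 1.65
position: [0.2218, 0.5843, 0.2922]
tool_rot: [0.663, 0.748, -0.0, 0.0]
ft_force: [0.3, -0.2, 0.1]
grip_width: 0.0872
grip_force: 0.0
```

>>> {"name": "send_rows", "arguments": {
  "deltas": "-40 14 0 0 0 0 1; -50 18 0 0 0 0 1; -55 19 0 0 0 0 1; -55 20 0 0 0 0 1; -55 20 0 0 0 0 1; -55 20 0 0 0 0 1; -55 20 0 0 0 0 1; -55 20 0 0 0 0 1; -55 20 0 0 0 0 1; -40 15 0 0 0 0 1"
}}

```text
time: 2.9
position: [0.4722, 0.0944, 0.2926]
tool_rot: [0.662, 0.75, 0.0, 0.001]
ft_force: [0.2, 0.6, 0.2]
grip_width: 0.0869
grip_force: 0.0
```

>>> {"name": "send_rows", "arguments": {
  "deltas": "-30 9 20 0 0 0 1; -10 1 30 0 0 0 1; 0 0 20 0 0 0 1; 0 0 0 0 0 0 1; 0 0 0 0 0 0 1"
}}

```text
time: 3.52
position: [0.4864, 0.0584, 0.2229]
tool_rot: [0.661, 0.75, 0.0, 0.001]
ft_force: [0.0, -0.6, 0.7]
grip_width: 0.0872
grip_force: 0.0
```

```bash
cat >> h.py <<'E'
from scipy.spatial.transform import Rotation as Ro
def to(x,y,z,head=None):
    o=robot.get_obs(); R=Ro.from_quat(o['tool_rot']).as_matrix(); p=np.array(o['position'])
    h=np.degrees(np.arctan2(R[1,1],R[0,1]))
    print('t',round(float(o['time']),2),'pos',p.round(4),'head',round(h,2),'z-axis',R[:,2].round(3),'w',round(float(o['grip_width']),4),'gf',round(float(o['grip_force']),1),'F',np.round(o['ft_force'],1))
    print('  delta tool mm',((np.array([x,y,z])-p)@R*1000).round(1), 'turn z', None if head is None else round(h-head,1))
TC=np.array([.5265,.092]);TA=7.3
def tr(x,y,c=None,a=None):
    c=TC if c is None else c; a=np.radians(TA if a is None else a)
    return c+np.array([np.cos(a)*x-np.sin(a)*y,np.sin(a)*x+np.cos(a)*y])/1000
E
python3 -c "
from h import *
to(.486,.058,.128,7.3)"
```

```text
t 3.52 pos [0.4864 0.0584 0.2229] head 7.23 z-axis [ 0.001 -0.    -1.   ] w 0.0872 gf 0.0 F [ 0.  -0.6  0.7]
  delta tool mm [-0.3 -0.6 94.9] turn z -0.1
```

>>> {"name": "send_rows", "arguments": {
  "deltas": "0 0 40 0 0 0 1; 0 0 35 0 0 0 1; 0 0 20 0 0 0 1; 0 0 0 0 0 0 0.3; 0 0 0 0 0 0 0.3; 0 0 0 0 0 0 0.3; 0 0 0 0 0 0 0.3; 0 0 -20 0 0 0 0.3; 0 0 -30 0 0 0 0.3"
}}

```text
time: 4.65
position: [0.4852, 0.0583, 0.1774]
tool_rot: [0.661, 0.75, -0.001, -0.001]
ft_force: [1.0, 0.4, 0.3]
grip_width: 0.0598
grip_force: 15.0
```

>>> {"name": "send_rows", "arguments": {
  "deltas": "7 20 0 0 0 0 0.3; 8 27 0 0 0 0 0.3; 8 27 0 0 0 0 0.3; 6 23 0 0 0 0 0.3; 0 0 0 0 0 0 0.3; 0 0 0 0 0 0 0.3"
}}

```text
time: 5.4
position: [0.5771, 0.0991, 0.177]
tool_rot: [0.661, 0.75, -0.001, -0.001]
ft_force: [-0.2, 0.1, 0.3]
grip_width: 0.0595
grip_force: 15.0
```

```bash
python3 -c "
from h import *
to(*tr(52,0),.086,7.3)"
```

```text
t 5.4 pos [0.5771 0.0991 0.177 ] head 7.22 z-axis [-0.002 -0.    -1.   ] w 0.0595 gf 15.0 F [-0.2  0.1  0.3]
  delta tool mm [-0.6  1.2 91. ] turn z -0.1
```

>>> {"name": "send_rows", "arguments": {
  "deltas": "0 0 40 0 0 0 0.3; 0 0 30 0 0 0 0.3; 0 0 14 0 0 0 0.3; 0 0 6 0 0 0 0.3; 0 0 0 0 0 0 0.8; 0 0 0 0 0 0 0.8; 0 0 0 0 0 0 0.8; 0 0 -20 0 0 0 0.8; 0 0 -40 0 0 0 0.8; 0 0 -20 0 0 0 1"
}}

```text
time: 6.65
position: [0.5794, 0.0993, 0.1694]
tool_rot: [0.661, 0.75, 0.001, 0.001]
ft_force: [0.1, -0.2, 0.5]
grip_width: 0.0742
grip_force: 0.0
```

>>> {"name": "send_rows", "arguments": {
  "deltas": "15 -25 0 0 0 0 1; 17 -27 0 0 0 0 1; 17 -27 0 0 0 0 1; 14 -22 0 0 0 0 1; 0 0 0 0 0 0 1; 0 0 0 0 0 0 1"
}}

```text
time: 7.4
position: [0.472, 0.149, 0.1677]
tool_rot: [0.661, 0.75, 0.001, 0.001]
ft_force: [-0.1, 0.8, 0.5]
grip_width: 0.0875
grip_force: 0.0
```

```bash
python3 -c "
from h import *
to(.468,.148,.087,7.3)
for n in ('top','scene'):
  c=cam(n); [print(m) for m in muffins(cloud(c),c['image'])]"
```

```text
t 7.4 pos [0.472  0.149  0.1677] head 7.21 z-axis [ 0.003  0.    -1.   ] w 0.0875 gf 0.0 F [-0.1  0.8  0.5]
  delta tool mm [-0.4 -4.3 80.6] turn z -0.1
('L1', 0.575, 0.099, np.float64(0.046), 'r', 0.029, 375, 'mean', [0.575, 0.099])
('L1', 0.502, 0.027, np.float64(0.046), 'r', 0.029, 386, 'mean', [0.502, 0.027])
('L1', 0.478, 0.087, np.float64(0.046), 'r', 0.029, 387, 'mean', [0.477, 0.087])
('L1', 0.469, 0.125, np.float64(0.044), 'r', 0.017, 30, 'mean', [0.468, 0.123])
('hood', 0.578, -0.398, np.float64(0.163), 'r', 0.029, 459, 'mean', [0.577, -0.397])
('hood', 0.416, -0.379, np.float64(0.163), 'r', 0.029, 493, 'mean', [0.415, -0.377])
('L1', 0.574, 0.099, np.float64(0.045), 'r', 0.029, 300, 'mean', [0.571, 0.097])
('L1', 0.479, 0.118, np.float64(0.044), 'r', 0.059, 680, 'mean', [0.471, 0.114])
('L1', 0.501, 0.027, np.float64(0.044), 'r', 0.03, 354, 'mean', [0.498, 0.025])
('hood', 0.576, -0.397, np.float64(0.161), 'r', 0.03, 518, 'mean', [0.572, -0.398])
('hood', 0.414, -0.377, np.float64(0.161), 'r', 0.03, 668, 'mean', [0.411, -0.378])
```

>>> {"name": "send_rows", "arguments": {
  "deltas": "0 -4 35 0 0 0 1; 0 0 31 0 0 0 1; 0 0 15 0 0 0 1; 0 0 0 0 0 0 0.3; 0 0 0 0 0 0 0.3; 0 0 0 0 0 0 0.3; 0 0 0 0 0 0 0.3; 0 0 -8 0 0 0 0.3; 12 0 0 0 0 0 0.3; 10 0 0 0 0 0 0.3"
}}

```text
time: 8.75
position: [0.4634, 0.1712, 0.0944]
tool_rot: [0.661, 0.75, 0.0, -0.0]
ft_force: [0.0, -0.7, -1.1]
grip_width: 0.0594
grip_force: 15.0
```

>>> {"name": "send_rows", "arguments": {
  "deltas": "0 0 0 0 0 0 0.3; 0 0 8 0 0 0 0.3; 0 0 0 0 0 0 0.8; 0 0 0 0 0 0 0.8; 0 0 -30 0 0 0 0.8; 0 0 -30 0 0 0 0.8; -36 5 0 0 0 0 1; -40 5 0 0 0 0 1; -40 5 0 0 0 0 1; -30 4 0 0 0 0 1"
}}

```text
time: 10.0
position: [0.5012, 0.0262, 0.1462]
tool_rot: [0.662, 0.75, 0.0, 0.0]
ft_force: [0.3, -0.5, 0.1]
grip_width: 0.0863
grip_force: 0.0
```

>>> {"name": "send_rows", "arguments": {
  "deltas": "0 0 0 0 0 0 1; 0 0 0 0 0 0 1"
}}

```text
time: 10.25
position: [0.5001, 0.0283, 0.1461]
tool_rot: [0.661, 0.75, -0.0, -0.001]
ft_force: [-0.2, 0.1, -0.1]
grip_width: 0.0869
grip_force: 0.0
```

```bash
python3 -c "
from h import *
to(.502,.027,.087,7.3)
for n in ('top',):
  c=cam(n); [print(m) for m in muffins(cloud(c),c['image'])]"
```

```text
t 10.25 pos [0.5001 0.0283 0.1461] head 7.19 z-axis [-0.001  0.    -1.   ] w 0.0869 gf 0.0 F [-0.2  0.1 -0.1]
  delta tool mm [-1.6  1.8 59.1] turn z -0.1
('L1', 0.463, 0.17, np.float64(0.046), 'r', 0.029, 270, 'mean', [0.465, 0.177])
('L1', 0.483, 0.09, np.float64(0.047), 'r', 0.015, 32, 'mean', [0.484, 0.091])
('hood', 0.578, -0.398, np.float64(0.163), 'r', 0.029, 460, 'mean', [0.577, -0.397])
('hood', 0.415, -0.378, np.float64(0.163), 'r', 0.029, 490, 'mean', [0.415, -0.377])
```

>>> {"name": "send_rows", "arguments": {
  "deltas": "-1 2 30 0 0 0 1; 0 0 29 0 0 0 1; 0 0 0 0 0 0 1; 0 0 0 0 0 0 0.3; 0 0 0 0 0 0 0.3; 0 0 0 0 0 0 0.3; 0 0 0 0 0 0 0.3; 0 0 -8 0 0 0 0.3; -12 -10 0 0 0 0 0.3; -12 -9 0 0 0 0 0.3"
}}

```text
time: 11.55
position: [0.4862, 0.0002, 0.0953]
tool_rot: [0.661, 0.75, -0.0, -0.0]
ft_force: [-0.2, 0.0, -1.1]
grip_width: 0.0598
grip_force: 15.0
```

>>> {"name": "send_rows", "arguments": {
  "deltas": "0 0 0 0 0 0 0.3; 0 0 8 0 0 0 0.3; 0 0 0 0 0 0 0.8; 0 0 0 0 0 0 0.8; 0 0 -30 0 0 0 0.8; 0 0 -50 0 0 0 0.8; 0 0 -55 0 0 0 1; 0 0 -55 0 0 0 1; 0 0 -50 0 0 0 1; 0 0 0 0 0 0 1"
}}

```text
time: 12.8
position: [0.4891, 0.0009, 0.3313]
tool_rot: [0.661, 0.75, 0.002, 0.004]
ft_force: [0.3, -0.7, -0.2]
grip_width: 0.0867
grip_force: 0.0
```

>>> {"name": "send_rows", "arguments": {
  "deltas": "-37 -12 0 0 0 0 1; -47 -15 0 0 0 0 1; -47 -15 0 0 0 0 1; -47 -15 0 0 0 0 1; -47 -15 0 0 0 0 1; -47 -15 0 0 0 0 1; -47 -15 0 0 0 0 1; -35 -12 0 0 0 0 1; -13 -5 0 0 0 0 1; 0 0 0 0 0 0 1"
}}

```text
time: 14.05
position: [0.4148, -0.3776, 0.3261]
tool_rot: [0.662, 0.75, 0.001, -0.001]
ft_force: [0.4, 1.0, 0.7]
grip_width: 0.0867
grip_force: 0.0
```

```bash
python3 -c "
from h import *
to(.415,-.378,.203,7.3)
for n in ('top',):
  c=cam(n); [print(m) for m in muffins(cloud(c),c['image'])]"
```

```text
t 14.05 pos [ 0.4148 -0.3776  0.3261] head 7.16 z-axis [-0.001  0.003 -1.   ] w 0.0867 gf 0.0 F [0.4 1.  0.7]
  delta tool mm [ -0.8   0.3 123.1] turn z -0.1
('L1', 0.575, 0.099, np.float64(0.046), 'r', 0.029, 374, 'mean', [0.575, 0.099])
('L1', 0.486, 0.001, np.float64(0.046), 'r', 0.029, 386, 'mean', [0.486, 0.0])
('L1', 0.478, 0.087, np.float64(0.046), 'r', 0.029, 390, 'mean', [0.477, 0.087])
('L1', 0.463, 0.17, np.float64(0.046), 'r', 0.029, 392, 'mean', [0.463, 0.17])
('hood', 0.578, -0.398, np.float64(0.163), 'r', 0.029, 464, 'mean', [0.577, -0.397])
('hood', 0.416, -0.378, np.float64(0.163), 'r', 0.029, 487, 'mean', [0.415, -0.377])
```

>>> {"name": "send_rows", "arguments": {
  "deltas": "0 0 45 0 0 0 1; 0 0 45 0 0 0 1; 0 0 23 0 0 0 1; 0 0 10 0 0 0 1; 0 0 0 0 0 0 0.3; 0 0 0 0 0 0 0.3; 0 0 0 0 0 0 0.3; 0 0 0 0 0 0 0.3; 0 0 -30 0 0 0 0.3; 0 0 -40 0 0 0 0.3",
  "newtons": 20
}}

```text
time: 15.35
position: [0.4146, -0.3775, 0.2741]
tool_rot: [0.661, 0.75, 0.0, -0.002]
ft_force: [0.5, -0.5, -0.6]
grip_width: 0.0592
grip_force: 20.0
```

>>> {"name": "send_rows", "arguments": {
  "deltas": "0 0 -40 0 0 0 0.3; 0 0 -35 0 0 0 0.3; 30 18 -5 0 0 0 0.3; 40 24 0 0 0 0 0.3; 45 28 0 0 0 0 0.3; 45 28 0 0 0 0 0.3; 45 28 0 0 0 0 0.3; 45 28 0 0 0 0 0.3; 45 27 0 0 0 0 0.3; 40 24 0 0 0 0 0.3"
}}

```text
time: 16.6
position: [0.5768, -0.0181, 0.3544]
tool_rot: [0.661, 0.75, 0.0, 0.0]
ft_force: [1.1, -0.4, -0.3]
grip_width: 0.0594
grip_force: 20.0
```

>>> {"name": "send_rows", "arguments": {
  "deltas": "32 17 0 0 0 0 0.3; 0 0 40 0 0 0 0.3; 0 0 50 0 0 0 0.3; 0 0 50 0 0 0 0.3; 0 0 30 0 0 0 0.3; 0 0 0 0 0 0 0.3; 0 0 0 0 0 0 0.3"
}}

```text
time: 17.48
position: [0.5902, 0.0137, 0.1854]
tool_rot: [0.661, 0.75, 0.001, 0.001]
ft_force: [1.1, 1.1, -0.7]
grip_width: 0.0596
grip_force: 20.0
```

```bash
python3 -c "
from h import *
to(*tr(52,-85),.087,7.3)"
```

```text
t 17.48 pos [0.5902 0.0137 0.1854] head 7.21 z-axis [ 0.002 -0.    -1.   ] w 0.0596 gf 20.0 F [ 1.1  1.1 -0.7]
  delta tool mm [ 0.8 -1.4 98.4] turn z -0.1
```

>>> {"name": "send_rows", "arguments": {
  "deltas": "1 -1 40 0 0 0 0.3; 0 0 40 0 0 0 0.3; 0 0 14 0 0 0 0.3; 0 0 5 0 0 0 0.3; 0 0 0 0 0 0 0.8; 0 0 0 0 0 0 0.8; 0 0 0 0 0 0 0.8; 0 0 -30 0 0 0 0.8; 0 0 -50 0 0 0 0.8; 0 0 -55 0 0 0 1"
}}

```text
time: 18.73
position: [0.5878, 0.0148, 0.2211]
tool_rot: [0.661, 0.75, -0.0, -0.001]
ft_force: [1.3, 1.1, 0.2]
grip_width: 0.0742
grip_force: 0.0
```

>>> {"name": "send_rows", "arguments": {
  "deltas": "0 0 -55 0 0 0 1; 0 0 -55 0 0 0 1; -40 -7 0 0 0 0 1; -50 -8 0 0 0 0 1; -50 -8 0 0 0 0 1; -50 -8 0 0 0 0 1; -50 -8 0 0 0 0 1; -50 -8 0 0 0 0 1; -50 -8 0 0 0 0 1; -40 -6 0 0 0 0 1"
}}

```text
time: 19.98
position: [0.5749, -0.372, 0.3302]
tool_rot: [0.662, 0.75, -0.0, 0.0]
ft_force: [-0.4, 0.5, 0.0]
grip_width: 0.0871
grip_force: 0.0
```

>>> {"name": "send_rows", "arguments": {
  "deltas": "-27 -3 0 0 0 0 1; 0 0 0 0 0 0 1; 0 0 0 0 0 0 1"
}}

```text
time: 20.35
position: [0.5757, -0.3959, 0.33]
tool_rot: [0.661, 0.75, 0.0, -0.001]
ft_force: [-0.3, 0.1, 1.3]
grip_width: 0.0872
grip_force: 0.0
```

```bash
python3 -c "
from h import *
to(.577,-.398,.203,7.3)
for n in ('top',):
  c=cam(n); [print(m) for m in muffins(cloud(c),c['image'])]"
```

```text
t 20.35 pos [ 0.5757 -0.3959  0.33  ] head 7.23 z-axis [-0.001  0.002 -1.   ] w 0.0872 gf 0.0 F [-0.3  0.1  1.3]
  delta tool mm [ -2.5   1.1 127. ] turn z -0.1
('L1', 0.587, 0.014, np.float64(0.046), 'r', 0.029, 375, 'mean', [0.586, 0.014])
('L1', 0.575, 0.099, np.float64(0.046), 'r', 0.029, 376, 'mean', [0.575, 0.099])
('L1', 0.486, 0.0, np.float64(0.046), 'r', 0.029, 387, 'mean', [0.486, -0.0])
('L1', 0.478, 0.087, np.float64(0.046), 'r', 0.029, 391, 'mean', [0.477, 0.087])
('L1', 0.463, 0.171, np.float64(0.046), 'r', 0.029, 390, 'mean', [0.463, 0.17])
('hood', 0.578, -0.397, np.float64(0.163), 'r', 0.029, 303, 'mean', [0.583, -0.39])
```

>>> {"name": "send_rows", "arguments": {
  "deltas": "-2 1 45 0 0 0 1; 0 0 45 0 0 0 1; 0 0 27 0 0 0 1; 0 0 10 0 0 0 1; 0 0 0 0 0 0 0.3; 0 0 0 0 0 0 0.3; 0 0 0 0 0 0 0.3; 0 0 0 0 0 0 0.3; 0 0 -30 0 0 0 0.3; 0 0 -40 0 0 0 0.3"
}}

```text
time: 21.65
position: [0.5763, -0.3984, 0.2726]
tool_rot: [0.661, 0.75, 0.0, -0.002]
ft_force: [-0.1, -0.1, 0.1]
grip_width: 0.0597
grip_force: 20.0
```

>>> {"name": "send_rows", "arguments": {
  "deltas": "0 0 -40 0 0 0 0.3; 0 0 -40 0 0 0 0.3; 30 3 0 0 0 0 0.3; 45 5 0 0 0 0 0.3; 50 6 0 0 0 0 0.3; 50 6 0 0 0 0 0.3; 50 6 0 0 0 0 0.3; 50 6 0 0 0 0 0.3; 50 6 0 0 0 0 0.3; 50 6 0 0 0 0 0.3"
}}

```text
time: 22.9
position: [0.5733, -0.0198, 0.3535]
tool_rot: [0.661, 0.75, 0.0, 0.0]
ft_force: [-0.1, 0.5, 0.1]
grip_width: 0.0598
grip_force: 20.0
```

>>> {"name": "send_rows", "arguments": {
  "deltas": "50 6 0 0 0 0 0.3; 50 5 0 0 0 0 0.3; 50 5 0 0 0 0 0.3; 40 4 0 0 0 0 0.3; 12 0 0 0 0 0 0.3; 0 0 50 0 0 0 0.3; 0 0 50 0 0 0 0.3; 0 0 50 0 0 0 0.3; 0 0 20 0 0 0 0.3; 0 0 0 0 0 0 0.3"
}}

```text
time: 24.15
position: [0.5672, 0.1805, 0.1815]
tool_rot: [0.662, 0.75, -0.002, -0.001]
ft_force: [0.1, -0.2, -0.5]
grip_width: 0.0596
grip_force: 20.0
```

```bash
python3 -c "
from h import *
to(*tr(52,85),.087,7.3)"
```

```text
t 24.15 pos [0.5672 0.1805 0.1815] head 7.16 z-axis [-0.004 -0.001 -1.   ] w 0.0596 gf 20.0 F [ 0.1 -0.2 -0.5]
  delta tool mm [ 2.5  0.8 94.5] turn z -0.1
```

>>> {"name": "send_rows", "arguments": {
  "deltas": "2 1 40 0 0 0 0.3; 0 0 35 0 0 0 0.3; 0 0 14 0 0 0 0.3; 0 0 5 0 0 0 0.3; 0 0 0 0 0 0 0.8; 0 0 0 0 0 0 0.8; 0 0 0 0 0 0 0.8; 0 0 -30 0 0 0 0.8; 0 0 -50 0 0 0 0.8; 0 0 -20 0 0 0 0.8"
}}

```text
time: 25.4
position: [0.5702, 0.184, 0.1926]
tool_rot: [0.661, 0.75, 0.002, 0.002]
ft_force: [-0.0, 0.7, 0.9]
grip_width: 0.0696
grip_force: 0.0
```

>>> {"name": "send_rows", "arguments": {
  "deltas": "30 -12 0 0 0 0 0.8; 40 -17 0 0 0 0 0.8; 40 -16 0 0 0 0 0.8; 20 -7 0 0 0 0 0.8; 0 0 0 0 0 -10 0.6; 0 0 0 0 0 -10 0.6; 0 0 0 0 0 -10 0.6; 0 0 0 0 0 -10 0.6; 0 0 0 0 0 -10 0.6"
}}

```text
time: 26.52
position: [0.5016, 0.3058, 0.1895]
tool_rot: [0.28, 0.96, 0.0, 0.0]
ft_force: [-0.8, 0.3, 0.3]
grip_width: 0.0523
grip_force: 0.0
```

>>> {"name": "send_rows", "arguments": {
  "deltas": "0 0 0 0 0 -10 0.6; 0 0 0 0 0 -10 0.6; 0 0 0 0 0 -10 0.6; 0 0 0 0 0 -10 0.6; 0 0 0 0 0 0 0.6; 0 0 0 0 0 0 0.6"
}}

```text
time: 27.28
position: [0.5012, 0.3059, 0.1894]
tool_rot: [-0.062, 0.998, -0.0, 0.0]
ft_force: [0.2, -0.7, 1.0]
grip_width: 0.0521
grip_force: 0.0
```

```bash
cat >> h.py <<'E'
def tray(W,c0=(.5265,.092),a0=7.3):
    # refine tray pose: fit wall points to rectangle outline 235x265 (wall mid)
    from scipy.optimize import least_squares
    z=W[...,2]; P=W[(z>.013)&(z<.027)][:,:2]
    def loc(v,P):
        a=v[2]; d=P-v[:2]; return d@np.array([np.cos(a),np.sin(a)]), d@np.array([-np.sin(a),np.cos(a)])
    v=np.array([*c0,np.radians(a0)])
    for _ in range(4):
        X,Y=loc(v,P); k=(np.minimum(abs(abs(X)-.1175),abs(abs(Y)-.1325))<.012)&(abs(X)<.128)&(abs(Y)<.143)
        Q=P[k]
        def f(v):
            X,Y=loc(v,Q); e=np.maximum(abs(X)-.1175,abs(Y)-.1325); return e
        v=least_squares(f,v,loss='soft_l1',f_scale=.002).x
    return v[:2].round(4),round(np.degrees(v[2]),2),len(Q),round(float(np.median(abs(f(v)))),4)
def spots(c,W,c0,a0):
    M=muffins(W,c['image']); a=np.radians(a0)
    P=np.array([m[1:3] for m in M if m[0]=='L1']); d=P-c0
    L=np.stack([d@[np.cos(a),np.sin(a)],d@[-np.sin(a),np.cos(a)]],1)
    from scipy.spatial.distance import pdist
    print([m[0] for m in M],(L*1000).round().tolist(),'min',pdist(P).min().round(3))
E
python3 -c "
from h import *
to(.499,.304,.091,97.3)
for n in ('top','scene'):
  c=cam(n); W=cloud(c); t=tray(W); print(n,t); spots(c,W,t[0],t[1]); save(c,n+'1.png')
  x,y,z=W[...,0],W[...,1],W[...,2]
  m=(z>.03)&(z<.05)&(x>.38)&(x<.67)&(y>.285)&(y<.33); print(W[m].mean(0) if m.any() else 0)
"
```

```text
t 27.27 pos [0.5012 0.3059 0.1894] head 97.06 z-axis [ 0. -0. -1.] w 0.0521 gf 0.0 F [ 0.2 -0.7  1. ]
  delta tool mm [ 2.5 -1.7 98.4] turn z -0.2
top (array([0.5265, 0.0926]), np.float64(7.5), 768, 0.0013)
['L1', 'L1', 'L1', 'L1', 'L1', 'L1'] [[50.0, -86.0], [49.0, 1.0], [53.0, 84.0], [-52.0, -86.0], [-49.0, 1.0], [-53.0, 85.0]] min 0.083
[0.4543128  0.2972416  0.04488275]
scene (array([0.5264, 0.0949]), np.float64(7.45), 816, 0.0015)
['L1', 'L1', 'L1', 'L1', 'L1', 'L1'] [[51.0, 83.0], [50.0, -2.0], [49.0, -86.0], [-54.0, 84.0], [-49.0, -1.0], [-54.0, -88.0]] min 0.084
[0.49850479 0.3045086  0.04251054]
```

>>> {"name": "send_rows", "arguments": {
  "deltas": "2 0 35 0 0 0 0.6; 0 0 35 0 0 0 0.6; 0 0 20 0 0 0 0.6; 0 0 6 0 0 0 0.6; 0 0 0 0 0 0 0.3; 0 0 0 0 0 0 0; 0 0 0 0 0 0 0; 0 0 0 0 0 0 0; 0 0 0 0 0 0 0",
  "newtons": 30
}}

```text
time: 28.5
position: [0.4991, 0.307, 0.0937]
tool_rot: [-0.062, 0.998, 0.001, 0.001]
ft_force: [-0.3, 3.6, 0.8]
grip_width: 0.0118
grip_force: 30.0
```

```bash
python3 -c "
from h import *
to(.5334,.245,.093,86.7)
for n in ('top',):
  c=cam(n); W=cloud(c); t=tray(W); print(n,t); spots(c,W,t[0],t[1])
"
```

```text
t 28.5 pos [0.4991 0.307  0.0937] head 97.13 z-axis [ 0.001  0.002 -1.   ] w 0.0118 gf 30.0 F [-0.3  3.6  0.8]
  delta tool mm [-26.3 -65.8   0.6] turn z 10.4
top (array([0.5267, 0.0919]), np.float64(7.43), 761, 0.0013)
['L1', 'L1', 'L1', 'L1', 'L1', 'L1'] [[50.0, -86.0], [49.0, 1.0], [54.0, 84.0], [-52.0, -86.0], [-49.0, 0.0], [-53.0, 85.0]] min 0.083
```

>>> {"name": "send_rows", "arguments": {
  "deltas": "-1.5 -4 0 0 0 0.6 0; -2.5 -7 0 0 0 1.1 0; -3 -7 0 0 0 1.1 0; -3 -7 0 0 0 1.1 0; -3 -7 0 0 0 1.1 0; -3 -7 0 0 0 1.1 0; -3 -7 0 0 0 1.1 0; -3 -7 0 0 0 1.1 0; -2.5 -7 0 0 0 1.1 0; -1.5 -4 0 0 0 1 0"
}}

```text
time: 29.8
position: [0.5294, 0.2447, 0.0938]
tool_rot: [0.028, 1.0, 0.001, 0.002]
ft_force: [1.9, 8.4, -0.3]
grip_width: 0.0121
grip_force: 30.7
```

```bash
python3 -c "
from h import *
to(.5334,.245,.093,86.7)
for n in ('top','scene'):
  c=cam(n); W=cloud(c); t=tray(W,(.52,.03),-2); print(n,t); spots(c,W,t[0],t[1])
  x,y,z=W[...,0],W[...,1],W[...,2]
  for s in (x<.45,x>.55):
    m=s&(z>.019)&(z<.033)&(x>.3)&(x<.72)&(y<-.11)&(y>-.2); P=W[m]; 
    for b in (-.13,-.145,-.16,-.175): 
      q=P[abs(P[:,1]-b)<.007]; print(b,len(q),q[:,0].min().round(3) if len(q) else 0,q[:,0].max().round(3) if len(q) else 0, q[:,2].mean().round(3) if len(q) else 0)
save(c,'scene2.png')
"
```

```text
t 29.8 pos [0.5294 0.2447 0.0938] head 86.84 z-axis [ 0.004  0.003 -1.   ] w 0.0121 gf 30.7 F [ 1.9  8.4 -0.3]
  delta tool mm [-4.   0.5  0.8] turn z 0.1
top (array([0.5278, 0.028 ]), np.float64(-0.32), 767, 0.0014)
['L1', 'L1', 'L1', 'L1', 'L1', 'L1'] [[54.0, 84.0], [48.0, 0.0], [50.0, -87.0], [-53.0, 86.0], [-49.0, 1.0], [-52.0, -86.0]] min 0.084
-0.13 20 0.36 0.371 0.028
-0.145 22 0.363 0.376 0.027
-0.16 22 0.368 0.381 0.027
-0.175 37 0.364 0.382 0.028
-0.13 5 0.706 0.709 0.026
-0.145 19 0.656 0.718 0.027
-0.16 25 0.649 0.667 0.026
-0.175 23 0.642 0.658 0.027
scene (array([0.5275, 0.0297]), np.float64(-0.51), 843, 0.0016)
['L1', 'L1', 'L1', 'L1', 'L1', 'L1'] [[52.0, 82.0], [49.0, -1.0], [48.0, -88.0], [-53.0, 83.0], [-50.0, -1.0], [-54.0, -88.0]] min 0.083
-0.13 30 0.359 0.373 0.025
-0.145 32 0.364 0.376 0.025
-0.16 31 0.368 0.383 0.025
-0.175 32 0.363 0.381 0.024
-0.13 21 0.706 0.716 0.025
-0.145 32 0.657 0.719 0.025
-0.16 14 0.651 0.662 0.025
-0.175 0 0 0 0
```

>>> {"name": "send_rows", "arguments": {
  "deltas": "-1 0 0 0 0 0.6 0; -1.5 0 0 0 0 0.9 0; -1.5 0 0 0 0 0.9 0; -1 0 0 0 0 0.8 0; 0 0 0 0 0 0 0"
}}

```text
time: 30.52
position: [0.5333, 0.2433, 0.0937]
tool_rot: [0.055, 0.998, 0.0, 0.001]
ft_force: [-0.6, 5.2, 5.0]
grip_width: 0.0125
grip_force: 32.1
```

```bash
python3 -c "
from h import *
to(.5345,.245,.093,86.7)
for n in ('top','scene'):
  c=cam(n); W=cloud(c); t=tray(W,(.52,.03),-2); print(n,t); spots(c,W,t[0],t[1])
"
```

```text
t 30.52 pos [0.5333 0.2433 0.0937] head 83.64 z-axis [ 0.001  0.001 -1.   ] w 0.0125 gf 32.1 F [-0.6  5.2  5. ]
  delta tool mm [-1.   1.8  0.7] turn z -3.1
top (array([0.5279, 0.0266]), np.float64(-1.42), 754, 0.0014)
['L1', 'L1', 'L1', 'L1', 'L1', 'L1'] [[53.0, 84.0], [49.0, 1.0], [49.0, -86.0], [-53.0, 85.0], [-49.0, 1.0], [-52.0, -86.0]] min 0.083
scene (array([0.5276, 0.0288]), np.float64(-1.39), 831, 0.0015)
['L1', 'L1', 'L1', 'L1', 'L1', 'L1'] [[53.0, 84.0], [49.0, -3.0], [49.0, -87.0], [-55.0, 83.0], [-51.0, -1.0], [-53.0, -88.0]] min 0.084
```

>>> {"name": "send_rows", "arguments": {
  "deltas": "0 0 0 0 0 0 0; -0.5 -1 0 0 0 0.7 0; -0.5 -2 0 0 0 0.9 0; -0.5 -2 0 0 0 0.9 0; 0 -1 0 0 0 0.5 0; 0 0 0 0 0 0 0",
  "newtons": 55
}}

```text
time: 31.38
position: [0.5368, 0.2374, 0.0937]
tool_rot: [0.081, 0.997, 0.001, 0.004]
ft_force: [3.9, 6.3, 0.4]
grip_width: 0.0118
grip_force: 58.8
```

```bash
python3 -c "
from h import *
to(.5340,.235,.093,86.7)
for n in ('top','scene'):
  c=cam(n); W=cloud(c); t=tray(W,(.52,.03),-2); print(n,t); spots(c,W,t[0],t[1])
"
```

```text
t 31.38 pos [0.5368 0.2374 0.0937] head 80.71 z-axis [ 0.008  0.001 -1.   ] w 0.0118 gf 58.8 F [3.9 6.3 0.4]
  delta tool mm [ 2.4 -2.8  0.7] turn z -6.0
top (array([0.5252, 0.0209]), np.float64(-3.17), 758, 0.0014)
['L1', 'L1', 'L1', 'L1', 'L1', 'L1'] [[53.0, 83.0], [49.0, 1.0], [49.0, -86.0], [-53.0, 85.0], [-49.0, 1.0], [-53.0, -86.0]] min 0.082
scene (array([0.5249, 0.023 ]), np.float64(-3.14), 831, 0.0014)
['L1', 'L1', 'L1', 'L1', 'L1', 'L1'] [[53.0, 82.0], [48.0, 1.0], [-55.0, 85.0], [49.0, -87.0], [-50.0, 0.0], [-53.0, -87.0]] min 0.081
```

>>> {"name": "send_rows", "arguments": {
  "deltas": "-0.6 -7 0 0 0 0 0; -1 -13 0 0 0 0 0; -1.2 -15 0 0 0 0 0; -1.2 -15 0 0 0 0 0; -1.2 -15 0 0 0 0 0; -1.2 -15 0 0 0 0 0; -1.2 -15 0 0 0 0 0; -1.2 -15 0 0 0 0 0; -1 -13 0 0 0 0 0; -0.6 -7 0 0 0 0 0"
}}

```text
time: 32.72
position: [0.5245, 0.1075, 0.0937]
tool_rot: [0.083, 0.997, 0.001, 0.002]
ft_force: [3.1, 10.4, 3.7]
grip_width: 0.0116
grip_force: 54.8
```

```bash
python3 -c "
from h import *
to(.526,.107,.093,86.7)
for n in ('top','scene'):
  c=cam(n); W=cloud(c); W[W[...,1]<-.16]=np.nan; t=tray(W,(.515,-.105),-3.2); print(n,t); spots(c,W,t[0],t[1]); save(c,n+'3.png')
"
```

```text
t 32.73 pos [0.5245 0.1075 0.0937] head 80.48 z-axis [ 0.005  0.002 -1.   ] w 0.0116 gf 54.8 F [ 3.1 10.4  3.7]
  delta tool mm [-1.5 -0.2  0.7] turn z -6.2
top (array([ 0.5094, -0.1085]), np.float64(-4.24), 405, 0.0015)
['L1', 'L1', 'L1', 'L1'] [[53.0, 85.0], [49.0, 1.0], [-52.0, 87.0], [-50.0, 2.0]] min 0.084
scene (array([ 0.509 , -0.1073]), np.float64(-4.21), 541, 0.0014)
['L1', 'L1', 'L1', 'L1'] [[53.0, 82.0], [49.0, 1.0], [-52.0, 86.0], [-50.0, -0.0]] min 0.082
```

View pics/top3.png

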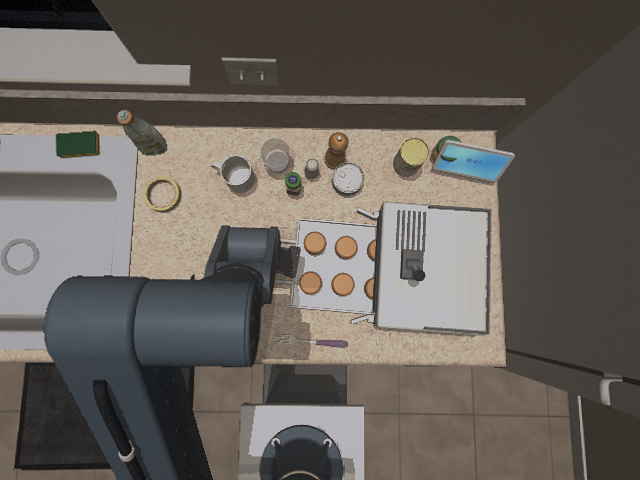

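>>> {"name": "send_rows", "arguments": {
  "deltas": "-0.8 -7 0 0 0 -0.1 0; -1.6 -13 0 0 0 -0.1 0; -1.9 -15 0 0 0 -0.1 0; -1.9 -15 0 0 0 -0.1 0; -1.9 -15 0 0 0 -0.1 0; -1.9 -15 0 0 0 -0.1 0; -1.9 -15 0 0 0 -0.1 0; -1.9 -15 0 0 0 -0.1 0; -1.6 -13 0 0 0 -0.1 0; -0.8 -7 0 0 0 0 0"
}}

```text
time: 34.08
position: [0.5182, -0.0228, 0.0937]
tool_rot: [0.076, 0.997, 0.002, -0.0]
ft_force: [2.8, 14.8, 7.9]
grip_width: 0.0118
grip_force: 54.3
```

```bash
python3 -c "
from h import *
to(.519,-.0185,.093,86.7)
c=cam('top'); W=cloud(c); x,y,z=W[...,0],W[...,1],W[...,2]
m=(z>.012)&(z<.028)&(x>.36)&(x<.66)&(y>-.16)&(y<-.06); P=W[m][:,:2].astype(np.float32); print(len(P),cv2.minAreaRect(P)); 
for s in (.42,.46,.5,.54,.58): q=P[abs(P[:,0]-s)<.01]; print(s,q[:,1].max() if len(q) else 0)
print(muffins(W,c['image']))"
```

```text
t 34.08 pos [ 0.5182 -0.0228  0.0937] head 81.3 z-axis [-0.     0.003 -1.   ] w 0.0118 gf 54.3 F [ 2.8 14.8  7.9]
  delta tool mm [-0.1  4.3  0.7] turn z -5.4
193 ((0.5100104808807373, -0.12985199689865112), (0.05847856402397156, 0.29931071400642395), 89.61649322509766)
0.42 -0.14271961
0.46 -0.100302406
0.5 -0.13821565
0.54 -0.13492148
0.58 -0.110719934
[('L1', 0.562, -0.158, np.float64(0.046), 'r', 0.029, 380, 'mean', [0.561, -0.158]), ('L1', 0.456, -0.148, np.float64(0.046), 'r', 0.029, 386, 'mean', [0.456, -0.148])]
```

>>> {"name": "send_rows", "arguments": {
  "deltas": "-0.6 -6 0 0 0 -0.3 0; -1 -10 0 0 0 -0.3 0; -1 -10 0 0 0 -0.3 0; -0.6 -7 0 0 0 -0.3 0; 0 0 0 0 0 0 0; 0 0 0 0 0 0 0.3; 0 0 0 0 0 0 0.4; 0 0 0 0 0 0 0.4; 0 0 -30 0 0 0 0.4; 0 0 -30 0 0 0 0.4"
}}

```text
time: 35.38
position: [0.5165, -0.0577, 0.1532]
tool_rot: [0.064, 0.998, 0.0, -0.001]
ft_force: [0.8, -0.1, -0.3]
grip_width: 0.0343
grip_force: 0.0
```

```bash
python3 -c "
from h import *
to(.516,-.05,.093,86.7)
for n in ('top','scene'):
  c=cam(n); W=cloud(c); x,y,z=W[...,0],W[...,1],W[...,2]
  m=(z>.034)&(z<.052)&(x>.38)&(x<.66)&(y>-.075)&(y<-.02); P=W[m]; print(n,len(P),P.min(0),P.max(0),P.mean(0), np.median(P,0))
  if len(P): print(cv2.minAreaRect(P[:,:2].astype(np.float32)))
  print([m[:3] for m in muffins(W,c['image']) if m[0]=='L1'])
"
```

```text
t 35.38 pos [ 0.5165 -0.0577  0.1532] head 82.65 z-axis [-0.002  0.    -1.   ] w 0.0343 gf 0.0 F [ 0.8 -0.1 -0.3]
  delta tool mm [ 1.3  7.5 60.2] turn z -4.1Traceback (most recent call last):
  File "<string>", line 6, in <module>
    m=(z>.034)&(z<.052)&(x>.38)&(x<.66)&(y>-.075)&(y<-.02); P=W[m]; print(n,len(P),P.min(0),P.max(0),P.mean(0), np.median(P,0))
                                                                                   ~~~~~^^^
    return umr_minimum(a, axis, None, out, keepdims, initial, where)
ValueError: zero-size array to reduction operation minimum which has no identity
```

>>> {"name": "send_rows", "arguments": {
  "deltas": "0 18 0 0 0 9.5 0.5; 0 0 0 0 0 9.5 0.7; 0 0 0 0 0 9.5 1; 0 0 0 0 0 9.5 1; 0 0 0 0 0 9.5 1; 0 0 0 0 0 9.5 1; 0 0 0 0 0 9.5 1; 0 0 0 0 0 9.5 1; 0 0 0 0 0 9.8 1; 18 0 0 0 0 0 1"
}}

```text
time: 36.67
position: [0.5204, -0.022, 0.1528]
tool_rot: [0.726, 0.687, -0.0, -0.0]
ft_force: [-0.4, 0.8, -0.5]
grip_width: 0.0868
grip_force: 0.0
```

>>> {"name": "send_rows", "arguments": {
  "deltas": "0 0 30 0 0 0 1; 0 0 28 0 0 0 1; 0 0 0 0 0 0 1; 0 0 0 0 0 0 1"
}}

```text
time: 37.17
position: [0.5205, -0.021, 0.0956]
tool_rot: [0.725, 0.688, 0.0, 0.0]
ft_force: [0.4, 0.0, 0.8]
grip_width: 0.0869
grip_force: 0.0
```

```bash
python3 -c "
from h import *
to(.515,-.0445,.095,-3.3)
c=cam('top'); W=cloud(c); print([m[:3] for m in muffins(W,c['image']) if m[0]=='L1'])
"
```

```text
t 37.17 pos [ 0.5205 -0.021   0.0956] head -3.0 z-axis [ 0. -0. -1.] w 0.0869 gf 0.0 F [0.4 0.  0.8]
  delta tool mm [-23.8  -4.2   0.6] turn z 0.3
[('L1', 0.56, -0.187), ('L1', 0.455, -0.176)]
```

>>> {"name": "send_rows", "arguments": {
  "deltas": "-8 -4 0 0 0 0 1; -8 0 0 0 0 0 1; -6 0 0 0 0 0 1; -6 0 0 0 0 0 1; -6 0 0 0 0 0 1; -5 0 0 0 0 0 1; -4 0 0 0 0 0 1"
}}

```text
time: 38.1
position: [0.5122, -0.0622, 0.0956]
tool_rot: [0.727, 0.687, 0.0, -0.003]
ft_force: [0.6, 11.7, 3.9]
grip_width: 0.0867
grip_force: 5.5
```

>>> {"name": "send_rows", "arguments": {
  "deltas": "-1.5 0 0 0 0 0 1; -1.5 0 0 0 0 0 1"
}}

```text
time: 38.35
position: [0.5121, -0.065, 0.0956]
tool_rot: [0.727, 0.687, 0.0, -0.003]
ft_force: [0.1, 11.3, 4.1]
grip_width: 0.087
grip_force: 5.5
```

>>> {"name": "send_rows", "arguments": {
  "deltas": "-1.5 0 0 0 0 0 1; -1.5 0 0 0 0 0 1"
}}

```text
time: 38.6
position: [0.5119, -0.068, 0.0956]
tool_rot: [0.727, 0.687, 0.0, -0.003]
ft_force: [0.5, 11.6, 4.3]
grip_width: 0.0869
grip_force: 5.5
```

```bash
python3 -c "
from h import *
to(.515,-.068,.095,-3.3)
c=cam('top'); W=cloud(c); print([m[:3] for m in muffins(W,c['image']) if m[0]=='L1'])
"
```

```text
t 38.6 pos [ 0.5119 -0.068   0.0956] head -3.24 z-axis [-0.004  0.005 -1.   ] w 0.0869 gf 5.5 F [ 0.5 11.6  4.3]
  delta tool mm [0.1 3.1 0.6] turn z 0.1
[]
```

Still moving at about 11 N, so it has not reached the stop yet.

>>> {"name": "send_rows", "arguments": {
  "deltas": "-2 0 0 0 0 0 1; -2 0 0 0 0 0 1"
}}

```text
time: 38.9
position: [0.5117, -0.0696, 0.0956]
tool_rot: [0.728, 0.686, 0.002, -0.004]
ft_force: [6.2, 27.1, 7.2]
grip_width: 0.0868
grip_force: 13.7
```

>>> {"name": "send_rows", "arguments": {
  "deltas": "-1.5 0 0 0 0 0 1; -1.5 0 0 0 0 0 1"
}}

```text
time: 39.15
position: [0.5117, -0.0701, 0.0957]
tool_rot: [0.728, 0.686, 0.003, -0.006]
ft_force: [8.0, 36.4, 7.2]
grip_width: 0.0865
grip_force: 18.6
```

>>> {"name": "send_rows", "arguments": {
  "deltas": "10 0 0 0 0 0 1; 15 0 0 0 0 0 1; 0 0 -50 0 0 0 1; 0 0 -55 0 0 0 0.5; 30 0 -55 0 0 0 0; 30 0 -60 0 0 0 0; 0 0 0 0 0 0 0; 0 0 0 0 0 0 0"
}}

```text
time: 40.15
position: [0.5172, 0.0054, 0.3107]
tool_rot: [0.726, 0.688, -0.0, -0.0]
ft_force: [-0.7, 0.6, -0.0]
grip_width: 0.0448
grip_force: 0.0
```

```bash
python3 -c "
from h import *
to(.42,-.254,.255,-3.3)
for n in ('top','scene'):
  c=cam(n); save(c,n+'4.png'); W=cloud(c); x,y,z=W[...,0],W[...,1],W[...,2]
  m=(z>.03)&(z<.052)&(x>.38)&(x<.66)&(y>-.115)&(y<-.06); P=W[m]; print(n,len(P))
  if len(P): print(cv2.minAreaRect(P[:,:2].astype(np.float32)),P.mean(0))
  m=(z>.195)&(z<.245)&(x>.3)&(x<.7)&(y<-.2)&(y>-.32); print('ball',W[m].mean(0),W[m].min(0),W[m].max(0))
i=cv2.imread('pics/scene4.png')[150:440,200:540]; cv2.imwrite('pics/scene4c.png',cv2.resize(i,None,fx=2,fy=2))
"
```

```text
t 40.15 pos [0.5172 0.0054 0.3107] head -3.09 z-axis [-0.001 -0.    -1.   ] w 0.0448 gf 0.0 F [-0.7  0.6 -0. ]
  delta tool mm [-264.3  -83.    55.9] turn z 0.2
top 298
((0.513460636138916, -0.09643194079399109), (0.03481348231434822, 0.12847688794136047), 88.8941650390625) [ 0.51088332 -0.09056476  0.04485465]
ball [ 0.47570554 -0.25820221  0.22764828] [ 0.46445213 -0.27061008  0.19541857] [ 0.490832   -0.247308    0.23511037]
scene 317
((0.5116877555847168, -0.09736058115959167), (0.03855108842253685, 0.1284252256155014), 87.68822479248047) [ 0.50710489 -0.08993031  0.04244965]
ball [ 0.47145805 -0.25951694  0.22407426] [ 0.46308559 -0.27061976  0.21293047] [ 0.48396469 -0.24633088  0.23114051]
```

View pics/scene4c.png

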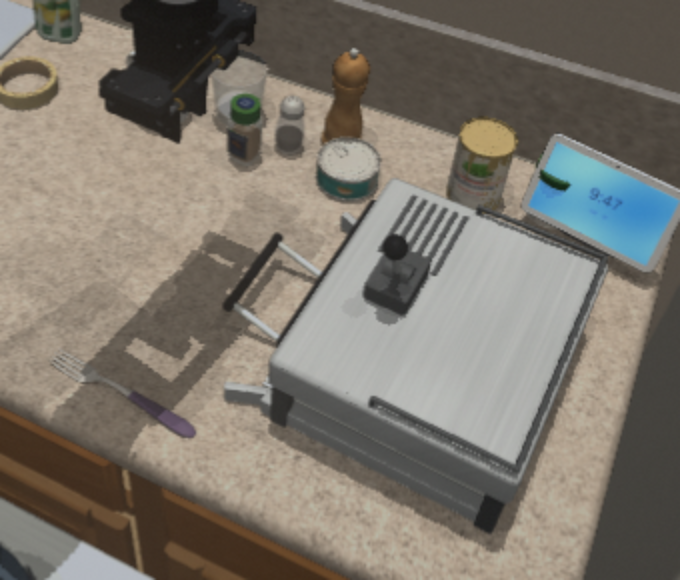

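The tray is home: the bar is about 100 mm from the hood edge, the push ended firmly against the stop, and the lever is still off. The ball shows at crop (395,247). Next is the lever.

>>> {"name": "send_rows", "arguments": {
  "deltas": "-30 -12 0 0 0 0 0; -45 -14 0 0 0 0 0; -45 -14 0 0 0 0 0; -45 -14 0 0 0 0 0; -45 -14 0 0 0 0 0; -40 -12 0 0 0 0 0; -14 -3 0 0 0 0 0; 0 0 30 0 0 0 0; 0 0 25 0 0 0 0; 0 0 0 0 0 0 0"
}}

```text
time: 41.5
position: [0.4194, -0.252, 0.2536]
tool_rot: [0.726, 0.688, 0.0, -0.004]
ft_force: [-0.5, 0.3, 0.4]
grip_width: 0.0004
grip_force: 0.0
```

```bash
python3 -c "
from h import *
to(.508,-.259,.255,-3.3)"
```

```text
t 41.5 pos [ 0.4194 -0.252   0.2536] head -3.1 z-axis [-0.005  0.005 -1.   ] w 0.0004 gf 0.0 F [-0.5  0.3  0.4]
  delta tool mm [-2.2 88.8 -1.9] turn z 0.2
```

>>> {"name": "send_rows", "arguments": {
  "deltas": "-2 10 0 0 0 0 0; 0 10 0 0 0 0 0; 0 10 0 0 0 0 0; 0 10 0 0 0 0 0; 0 10 0 0 0 0 0; 0 10 0 0 0 0 0; 0 8 0 0 0 0 0; 0 8 0 0 0 0 0; 0 6 0 0 0 0 0"
}}

```text
time: 42.62
position: [0.5028, -0.2599, 0.2557]
tool_rot: [0.726, 0.688, -0.0, -0.0]
ft_force: [-1.4, 0.1, -0.7]
grip_width: 0.0007
grip_force: 0.3
```

```bash
python3 -c "
from h import *
to(.508,-.259,.255,-3.3)
for n in ('top','scene'):
  c=cam(n); W=cloud(c); x,y,z=W[...,0],W[...,1],W[...,2]
  m=(z>.195)&(z<.236)&(x>.53)&(x<.7)&(y<-.22)&(y>-.30); print(n,'ball',m.sum(),W[m].mean(0),W[m][:,0].max() if m.any() else 0)"
```

```text
t 42.62 pos [ 0.5028 -0.2599  0.2557] head -3.08 z-axis [-0.  0. -1.] w 0.0007 gf 0.3 F [-1.4  0.1 -0.7]
  delta tool mm [1.2 5.2 0.7] turn z 0.2
top ball 0 [nan nan nan] 0
scene ball 0 [nan nan nan] 0<string>:6: RuntimeWarning: Mean of empty slice.
  ret = um.true_divide(
```

>>> {"name": "send_rows", "arguments": {
  "deltas": "0 4 0 0 0 0 0; 0 4 0 0 0 0 0; 0 3 0 0 0 0 0; 0 0 0 0 0 0 0"
}}

```text
time: 43.22
position: [0.5136, -0.2605, 0.256]
tool_rot: [0.726, 0.688, 0.0, 0.0]
ft_force: [-0.4, -0.7, -0.6]
grip_width: 0.0003
grip_force: 0.2
```

```bash
python3 -c "
from h import *
to(.508,-.259,.255,-3.3)
c=cam('scene'); W=cloud(c); save(c,'scene5.png'); x,y,z=W[...,0],W[...,1],W[...,2]
i=cv2.imread('pics/scene5.png')[200:350,330:500]; cv2.imwrite('pics/scene5c.png',cv2.resize(i,None,fx=4,fy=4))
"
```

```text
t 43.23 pos [ 0.5136 -0.2605  0.256 ] head -3.08 z-axis [ 0.  0. -1.] w 0.0003 gf 0.2 F [-0.4 -0.7 -0.6]
  delta tool mm [ 1.2 -5.6  1. ] turn z 0.2
```

View pics/scene5c.png

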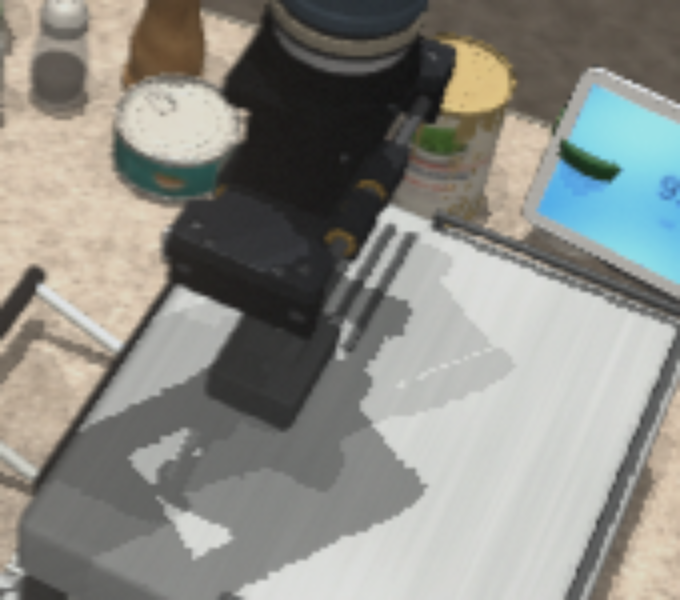

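>>> {"name": "send_rows", "arguments": {
  "deltas": "0 4 0 0 0 0 0; 0 4 0 0 0 0 0; 0 0 0 0 0 0 0"
}}

```text
time: 43.65
position: [0.518, -0.2605, 0.2555]
tool_rot: [0.725, 0.688, -0.003, -0.004]
ft_force: [-10.0, -1.1, 4.3]
grip_width: 0.0008
grip_force: 5.3
```

>>> {"name": "send_rows", "arguments": {
  "deltas": "0 -10 0 0 0 0 0; 0 -20 0 0 0 0 0; 0 -30 0 0 0 0 0; 0 -30 -40 0 0 0 0; 0 -30 -40 0 0 0 0; 0 0 -20 0 0 0 0; 40 -20 0 0 0 0 0; 50 0 0 0 0 0 0; 50 0 0 0 0 0 0; 0 0 0 0 0 0 0"
}}

```text
time: 44.9
position: [0.3888, -0.1108, 0.3564]
tool_rot: [0.724, 0.689, 0.001, 0.0]
ft_force: [-0.0, 0.4, 0.3]
grip_width: 0.0003
grip_force: 0.0
```

```bash
python3 -c "
from h import *
to(.508,-.259,.255,-3.3)
for n in ('top','scene'):
  c=cam(n); save(c,n+'6.png'); W=cloud(c); x,y,z=W[...,0],W[...,1],W[...,2]
  m=(z>.195)&(z<.245)&(x>.44)&(x<.7)&(y<-.2)&(y>-.32); print(n,'ball',m.sum(),W[m].mean(0),W[m].min(0),W[m].max(0))
i=cv2.imread('pics/scene6.png')[150:440,200:540]; cv2.imwrite('pics/scene6c.png',cv2.resize(i,None,fx=2,fy=2))
"
```

```text
t 44.9 pos [ 0.3888 -0.1108  0.3564] head -2.83 z-axis [ 0.002  0.    -1.   ] w 0.0003 gf 0.0 F [-0.   0.4  0.3]
  delta tool mm [-142.2  126.2  101.5] turn z 0.5
top ball 118 [ 0.54226191 -0.26263752  0.22158541] [ 0.52761138 -0.27529651  0.19533508] [ 0.55735656 -0.25146726  0.23155118]
scene ball 149 [ 0.53883145 -0.26331773  0.21670351] [ 0.52636891 -0.27530665  0.19547693] [ 0.55458774 -0.25032989  0.23249436]
```

View pics/scene6c.png

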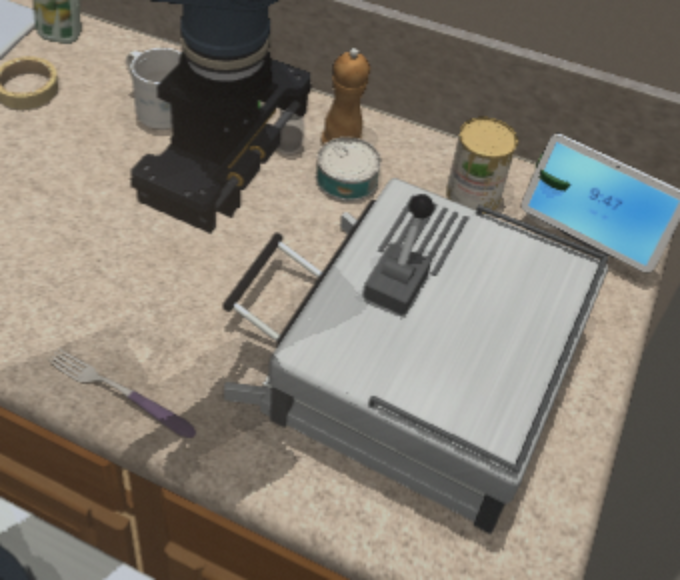

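```bash
python3 -c "
from rig import robot
print(robot.hand_in())"
```

```text
the job is handed in; nothing more can be done
None
```

I handed the job in. All six muffins went into the tray in one spread layer at least 80 mm centre to centre, last confirmed while still visible because the hood hides them. The tray is home against the stop, and I then pushed the lever fully over to about 0.97 rad.

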